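Probe the heel-pin bore and show the gauge tip

ROBOT

A 6-joint arm with a two-finger parallel gripper is mounted at the origin on the work surface. World frame = base frame: x ahead of the robot, y to its left, z up, the work surface at z = 0. Lengths are in m, angles in rad, forces in N, time in s.
With the tool pointing down it reaches from about 0.325 to 0.875 m from the base axis. Payload 4.4 kg.
Tool frame: the origin (TCP) lies midway between the tips of the shut fingers; the grasp point (between the pads) lies 19 mm behind it; y points along the fingers, x is the direction in which the jaws open and shut, and the axes are right-handed (so a half turn about y gives the same grasp; the last joint's range is limited). The gripper opens to 85 mm and grips with 20 to 120 N. Pads are 22 mm wide; open, the fingers measure 114 mm over their backs; the gripper's body (76 mm by 85 mm) begins 54 mm behind the grasp point. The pads swing forward as they close: fully open they stand 13 mm farther back than shut.
Start: joints at [-1.294, 0.207, 1.542, -0, 1.393, -0.15], TCP at [0.238, -0.523, 0.209] pointing down, gripper open.
Joint ranges: [-2.73, 2.73], [-0.86, 2.22], [0.23, 2.46], [-1.11, 4.25], [0.08, 2.63], [-2.82, 2.82]. Speed limits (rad/s): [2.79, 2.79, 3.14, 3.14, 3.14, 3.14].

INTERFACE

Orientations are given as a unit quaternion [w, x, y, z].
In Python, from plant import r gives the robot as it stands.
- The arm moves only by the tool play_rows, never from a script. Its argument "moves" is a list that holds one entry, the list of rows, each a list of 6 numbers: the shift along the tool's x, y, z in mm, then the turn, a rotation vector about the tool's x, y, z in degrees. In form: [[[tx, ty, tz, wx, wy, wz], ...]]. A call has 1 to 8 rows; each row is the pose to reach, as a shift and turn from the pose measured when the call began, along the tool's axes at that moment; what a row does not reach only later rows make up. A row lasts 1/12 s, in which the tool goes at most 41.7 mm and 7.16 degrees, less where a joint would pass 70% of its speed; a pose out of reach is approached as far as the arm can. A call with a gripper value outside its range is refused whole. "jaw" is the finger opening in mm, from 0 to 85.4, set as the call begins (left out, the last holds). The fingers move at their own pace and stop on an object; "newtons" is the grip in N (left out, the last holds). Time passes only in rows, so rows that repeat a pose let the fingers close. It gives the time, the measured TCP pose, the force and the opening at its end, in the units of the state.
- r.get_obs(): the state, without advancing time (a new reading comes with each control period).
- r.snapshot(name): name is "scene" or "top" or "wrist"; returns a dict with "color" (480x640x3 uint8, red, green, blue), "vfov" (degrees; the focal length in pixels is half the picture's height over the tangent of half this angle, whatever the lens; pixels are square), "cx", "cy" (the principal point, pixels), "k1" (the pictures are not rectified: a ray, as slopes to the right and down, at radius r is drawn at 1 + k1 r^2 times it, then the intrinsics apply), "R" (3x3) and "t" (3): a world point X has camera coordinates R X + t. Camera axes: x right, y down, z forward; pixel columns grow to the right and rows downward; lengths in m; the calibration is good to about 2 mm. A picture is of the moment at which its call begins. There is no depth.
- r.sign_off(): hands the job in, once; it reports no verdict.
Trained networks look in the newest picture that a camera, given by its name, has taken for a name from the list of things; names that differ only in an ending like _2 or _b are one class to them, and where a whole thing is asked for, a point or a joint stands for the part that bears it (a point fixed in the world has none). Each returns a list of dicts, best first, with "confidence" (0 to 1); they miss things now and then, are a little off and sometimes report something else, mostly with a low value. They report only what shows in the picture. A call takes as long as a camera call. They do not tell look-alikes from the thing itself.
- r.recognise(camera, query): "position" ([column, row] in pixels, amid what is visible of it).
- r.pinpoint(camera, query): "position" ([column, row] in pixels: a listed point, or the origin of a listed thing).
The state is a dict: "time_s": time; "qpos": joint angles; "dq": joint speeds; "tau": joint torques, N m; "ee_pos": TCP position; "tool_rot": TCP orientation; "ft_force": force on the tool from outside, world axes, zero at the start; "ft_torque": the same for the moment, N m; "grip_width": finger opening in m.
Only numpy, scipy, OpenCV 4.12 (cv2) and the standard library are available. Lean on these libraries where they do the work, as an engineer would, in place of code of your own. Each camera call takes 0.05 s, during which the arm holds its last target.

TASK

Take the blue-handled gauge rod from its wooden cradle, slide it gently into the slanting guide tube of the green heel jig until its brass collar stops against the rim, and draw it right out again. Then hold the rod level with its red tip just above the middle of the white reading pad, touching nothing but the gripper, and finish while still holding it there, steady. Leave all the other things where they are.

Things in the scene. Friction and masses are not known exactly. Their poses are not given: they have to be found in the camera images.
- gauge: Loose gauge rod, 180 mm long, about 0.15 kg, lying level at the start. Origin: centre of its blue handle; +x towards the tip, +z up as it lies. Handle: square bar 80 mm long (x -40 to 40), 16 x 16 mm, to be gripped. Brass collar: 30 mm disc, x 46 to 52. Steel rod: 9 mm diameter, x 40 to 140, its last 12 mm red. Balance point 11 mm ahead of the origin.
- collar (a point): Centre of the collar's front face (the face that stops on the tube rim), 52 mm ahead of the gauge's origin.
- tip (a point): Centre of the red end of the gauge rod, 140 mm ahead of the gauge's origin, 88 mm ahead of the collar's front face.
- cradle: Fixed dark wooden cradle, its frame parallel to the gauge's at the start: the gauge's origin lies 55 mm above the cradle's origin (on the table). Base 170 x 50 x 8 mm (x -45 to 125); two notched uprights 8 mm thick, 34 mm wide: at x -34 (55 mm high) and at x 100 (58.5 mm high). The handle is free between x -30 and 40; the gauge lifts straight up.
- jig: Fixed green heel jig that carries the guide tube. Origin on the table straight below the tube mouth; +x is the horizontal direction in which the tube leads. Base 160 x 80 x 10 mm (x -10 to 150), two uprights under the tube, none in front of the mouth.
- guide_tube: Fixed tube on the jig. Origin: mouth centre in the plane of the brass rim, 120 mm above the table; +x along the bore into the tube, sloping 20 deg down; y horizontal. Bore 14 mm, flaring to 22 mm in the last 15 mm at the mouth, 100 mm deep, so the collar stops 12 mm before the tip bottoms. Rim 40 mm across, tube 22 mm. Black rubber heel and clamp at the lower end, 64 x 54 mm, x 100 to 146.
- pad: Fixed reading pad on a thin post: a white square plate 60 x 60 mm with a black cross, its top 100 mm above the table. Foot 64 mm across. Origin on the table below the middle.
- pad_top (a point): Middle of the top face of the white reading pad.
- tub: Bystander: round red plastic tub of heel nails, 84 mm across, 55 mm high, origin under its middle.
- sole: Bystander: black rubber sandal sole, 231 x 80 x 12 mm, origin under its middle, long along its x.
- stick: Bystander: wooden burnishing stick, 185 x 18 mm, origin at its underside, long along its x.
- tin: Bystander: round brass polish tin, 83 mm across, 25 mm high, origin under its middle.
- anvil: Bystander: chrome cobbler's anvil head on a foot, 121 mm long along its x, 60 mm wide, 70 mm high, origin under its foot.
- brush: Bystander: wooden shoe brush, 130 x 45 x 38 mm, origin under its middle, long along its x.
Not all that is in view belongs to the job. Of the things like the gauge, leave any that is turquoise; of the rest the larger one is meant.

How it is judged:
On the way, in this order (a step that is already met when the one before it is completed fails the run):
1. the gauge is in the tube with its collar stopped at the rim (x of collar in the frame of guide_tube above -0.003 m and distance between collar and guide_tube below 0.009 m and angle between the x axis of gauge and the x axis of guide_tube, either way round below 0.12 rad), for 0.2 s.
2. the gauge is drawn right out of the tube (x of tip in the frame of guide_tube below -0.005 m), for 0.1 s.
At the end, for the whole second after the job is handed in: The gripper still holds the gauge, at rest and carried by nothing else, level within about 7 degrees, its tip within 20 mm horizontally of the middle of the white pad and 5 to 50 mm above the pad's face (horizontal distance between tip and pad_top below 0.02 m and z of tip in the frame of pad_top between 0.005 and 0.05 m and angle between gauge's own x axis and vertical between 1.451 and 1.691 rad and height (world z) of gauge above 0.08 m and linear speed of gauge below 0.02 m/s and contact force between gauge and the fingers above 1 N and contact force between gauge and pad below 0.1 N and contact force between gauge and cradle below 0.1 N and contact force between gauge and jig below 0.1 N); the arm keeps its last pose, push and grip.
It fails at once if the gauge is forced against the jig (over 60 N) (contact force between gauge and jig above 60 N).
It fails at once if a bystander is moved more than 30 mm (distance of any of tub, sole, stick, tin, anvil, brush from where it was at the start of the episode above 0.03 m).
It also fails if it takes over 54 s, if anything falls off the work surface, if the arm or the gripper's body presses on something with over 40 N, if the wrist force passes 120 N, or if a joint passes its speed limit or range.

## Working session

There is one attempt and no reset: what is moved stays moved. The work goes in short steps, Python scripts to look and compute and a tool call to move; the robot and the scene stay as the last step left them, time stands still between calls to the robot, and variables do not carry over. Pictures are saved under pics/ and viewed, and the job is handed in when it is done.

Besides the shell and the picture viewer there is one more tool, called by a JSON object that holds its "fn" and its "kwargs". play_rows: Moves the arm, as the interface text tells. Its arguments: {"type":"object","properties":{"moves":{"type":"array","items":{"type":"array","items":{"type":"array","items":{"type":"number"}}}},"jaw":{"type":"number"},"newtons":{"type":"number"}},"required":["moves"]}

```bash
ls; mkdir -p pics
python3 - <<'E'
from plant import r
import cv2,json
o=r.get_obs();print(o)
for n in("scene","top","wrist"):
    s=r.snapshot(n);cv2.imwrite(f"pics/{n}0.png",s["color"][:,:,::-1])
    print(n,s["vfov"],s["cx"],s["cy"],s["k1"],s["R"],s["t"])
    for q in["gauge","collar","tip","cradle","jig","guide_tube","pad","pad_top","tub","tin","anvil","brush","stick","sole"]:
        print(q,[(d["position"],d["confidence"]) for d in r.pinpoint(n,q)][:4])
E
```

```text
pics
{'time_s': 0.0, 'qpos': array([-1.29449706e+00,  2.07433591e-01,  1.54300400e+00,  2.71910533e-05,
        1.39347672e+00, -1.50517806e-01]), 'dq': array([-6.80654961e-04,  9.77197744e-05, -1.73382294e-03, -6.87844125e-04,
        4.42726765e-04,  3.15156932e-04]), 'tau': array([ 2.06996542e-04, -3.83033860e+01, -2.91593635e+01, -8.23519053e-05,
        1.06263402e-02, -5.96518205e-06]), 'ee_pos': array([ 0.2377976 , -0.52262001,  0.20779437]), 'tool_rot': array([ 0.59510207, -0.59400231,  0.38337184, -0.38215287]), 'ft_force': array([-0.7267416 , -0.42289104,  0.38351869]), 'ft_torque': array([-0.02882401,  0.00089957, -0.05998895]), 'grip_width': 0.08558829219289942}
scene 42.020581752877305 316.8952181349612 243.88997563775206 -0.07013068274063343 [[-0.86707139  0.49809623 -0.0093459 ]
 [ 0.30057034  0.50807907 -0.80716363]
 [-0.39729671 -0.70267759 -0.59025378]] [ 0.48370177 -0.05523916  1.61668135]
gauge [([261.9, 246.9], 0.87), ([263.3, 263.4], 0.71), ([210.5, 215.4], 0.68), ([350.3, 267.1], 0.21)]
collar [([188.7, 220.9], 0.85), ([266.1, 261.5], 0.67), ([314.7, 235.3], 0.
[... 1211 characters left out ...]
 0.87), ([292.6, 286.0], 0.51), ([150.1, 345.4], 0.47)]
tub [([326.4, 156.3], 0.76)]
tin [([378.7, 169.9], 0.7), ([296.0, 285.0], 0.16)]
anvil [([230.7, 147.9], 0.89)]
brush [([479.1, 281.5], 0.62)]
stick [([417.8, 337.8], 0.81)]
sole [([151.2, 346.3], 0.89), ([348.1, 204.1], 0.18)]
wrist 60.60082364593568 316.00375977899347 237.567459906879 -0.02940310400321976 [[ 4.14344912e-01 -9.10119928e-01  9.89134032e-05]
 [-8.67871866e-01 -3.95078154e-01  3.01183791e-01]
 [-2.74074291e-01 -1.24879816e-01 -9.53566104e-01]] [-0.57433348 -0.03976233  0.3787238 ]
gauge []
collar []
tip []
cradle []
jig []
guide_tube []
pad []
pad_top []
tub []
tin []
anvil []
brush []
stick [([126.1, 3.2], 0.78)]
sole []
```

View pics/scene0.png

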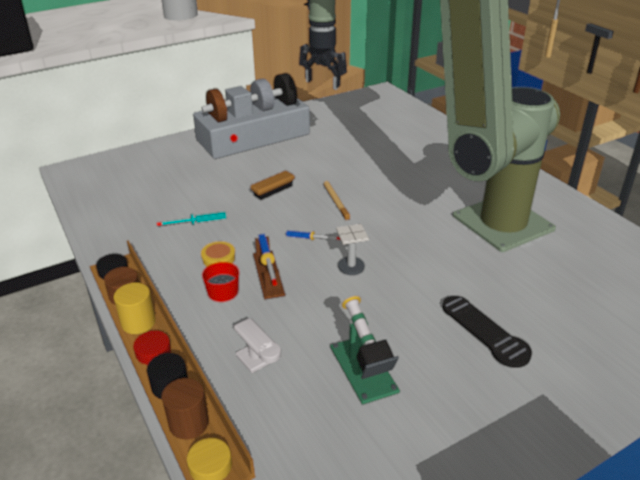

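View pics/top0.png

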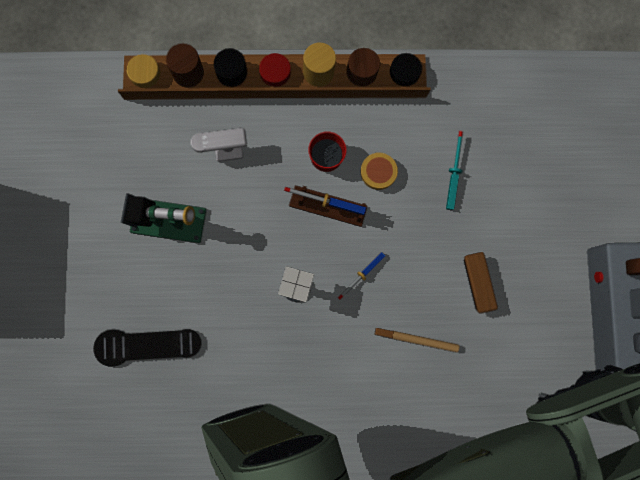

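View pics/wrist0.png

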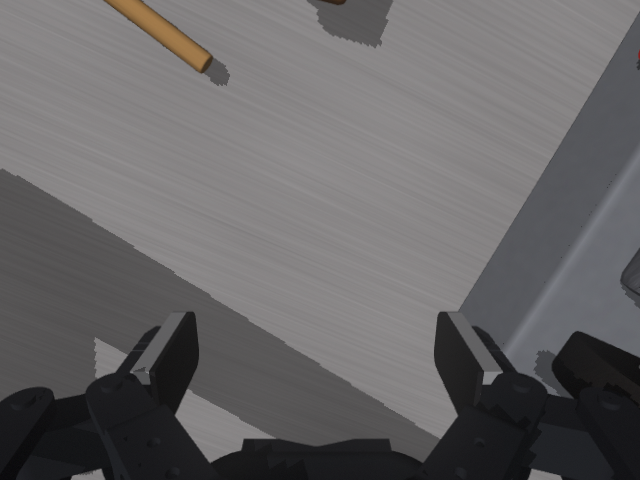

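The blue-handled gauge in the cradle, with its handle at about (345,207) and tip at (286,189) in the top view, is the larger one. The small blue one near the pad and the turquoise one are decoys. Next I'll triangulate.

```bash
cat > h.py <<'E'
from plant import r
import numpy as np,cv2
from scipy.spatial.transform import Rotation as Ro
from scipy.optimize import least_squares
def cam(s):
    f=s["color"].shape[0]/2/np.tan(np.radians(s["vfov"])/2)
    return dict(f=f,c=np.array([s["cx"],s["cy"]]),k=s["k1"],R=np.array(s["R"]),t=np.array(s["t"]))
def proj(c,X):
    p=np.atleast_2d(X)@c["R"].T+c["t"];s=p[:,:2]/p[:,2:];q=(s**2).sum(1,keepdims=True)
    return s*(1+c["k"]*q)*c["f"]+c["c"]
def ray(c,uv):
    K=np.array([[c["f"],0,c["c"][0]],[0,c["f"],c["c"][1]],[0,0,1]])
    s=cv2.undistortPoints(np.array([[uv]],float),K,np.array([c["k"],0,0,0.]))[0,0]
    return -c["R"].T@c["t"], c["R"].T@np.array([s[0],s[1],1])
def onz(c,uv,z):
    o,d=ray(c,uv);return o+d*(z-o[2])/d[2]
def tri(cs,uvs):
    x0=onz(cs[0],uvs[0],.06)
    s=least_squares(lambda X:np.concatenate([proj(c,X)[0]-u for c,u in zip(cs,uvs)]),x0);return s.x,np.abs(s.fun).max()
E
python3 - <<'E'
from h import *
S=r.snapshot("scene");T=r.snapshot("top");cs=[cam(T),cam(S)]
for n,u,v,z in [("gauge",(345.8,204.3),(263.3,246),.055),("collar",(323,200.4),(266.1,261.5),.055),("tip",(284.2,187.9),(273.2,283.3),.055),
 ("mouth",(188.4,216),(348.9,299.9),.12),("jig",(201.1,226.8),(348.4,346),0),("pad_top",(296,284.8),(352.2,234.3),.1),("pad",(293.8,290.8),(352.5,268.8),0)]:
    print(n,tri(cs,(u,v)),onz(cs[0],u,z),onz(cs[1],v,z))
for nm,s,b in(("t",T,(110,110,410,380)),("s",S,(190,200,420,410))):
    im=s["color"][b[1]:b[3],b[0]:b[2],::-1];k=min(800/im.shape[1],600/im.shape[0]);print(nm,k)
    cv2.imwrite(f"pics/z{nm}.png",cv2.resize(im,None,fx=k,fy=k,interpolation=cv2.INTER_CUBIC))
E
```

```text
gauge (array([ 0.61361427, -0.1520186 ,  0.05846219]), np.float64(0.2569620748368493)) [ 0.61476714 -0.15258803  0.055     ] [ 0.6113032  -0.15589062  0.055     ]
collar (array([ 0.6268865 , -0.10487892,  0.0491276 ]), np.float64(1.0209744550076039)) [ 0.62379095 -0.10345383  0.055     ] [ 0.63162786 -0.09968462  0.055     ]
tip (array([ 0.65249241, -0.02042556,  0.0568675 ]), np.float64(0.40734633849257307)) [ 0.65214476 -0.01990693  0.055     ] [ 0.65221455 -0.02313562  0.055     ]
mouth (array([0.58205341, 0.17204533, 0.12391667]), np.float64(1.3051343756449683)) [0.58044452 0.17434487 0.12      ] [0.58156195 0.1667551  0.12      ]
jig (array([ 0.57931695,  0.16755334, -0.00534407]), np.float64(0.3139941347292847)) [0.57779483 0.16714902 0.        ] [0.58272278 0.17155368 0.        ]
pad_top (array([ 0.43960353, -0.04339487,  0.09488823]), np.float64(0.0074297032119829964)) [ 0.43926633 -0.04341184  0.1       ] [ 0.44357564 -0.03735358  0.1       ]
pad (array([ 0.43511309, -0.03962217, -0.00449382]), np.float64(1.144430120208824)) [ 0.43293055 -0.0382598   0.        ] [ 4.40360072e-01 -3.66134532e-02  1.11022302e-16]
t 2.2222222222222223
s 2.857142857142857
```

View pics/zt.png

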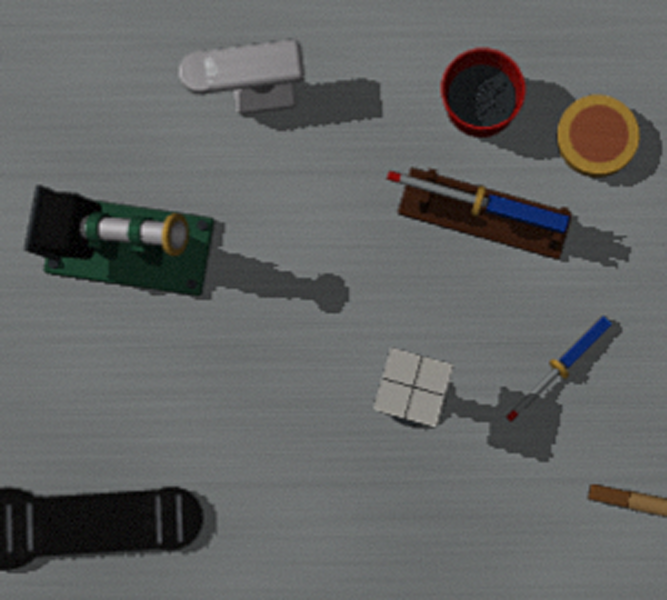

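View pics/zs.png

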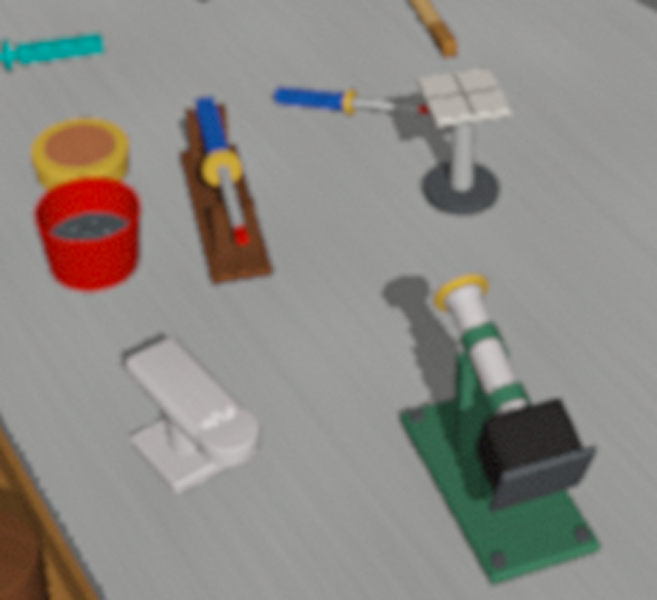

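Run:
```python
from h import *
o=r.get_obs();q=o["tool_rot"];R=Ro.from_quat([*q[1:],q[0]]).as_matrix();print(R.round(3))
T=r.snapshot("top");S=r.snapshot("scene");c=cam(T);d=cam(S)
Z=lambda x,y:(110+x/2.2222,110+y/2.2222)
Y=lambda x,y:(190+x/2.857,200+y/2.857)
for n,p,z in [("base a",(213,215),.01),("b",(202,296),.01),("c",(44,272),.01),("rim",(175,234),.12),("cradle a",(570,210),.008),("b",(561,258),.008),("c",(400,212),.008),
  ("hend",(568,222),.055),("collar",(480,201),.055),("tip",(389,176),.055)]: print(n,onz(c,Z(*p),z).round(4))
for n,p,z in [("base a",(402,412),.01),("b",(496,580),.01),("c",(597,545),.01),("rim",(461,291),.12),("tip",(241,238),.055),("collar",(222,167),.055),("hend",(206,100),.055)]: print(n,onz(d,Y(*p),z).round(4))
# tube axis seen: fit
```

```text
[[ 0.414  0.     0.91 ]
 [-0.91  -0.     0.414]
 [ 0.    -1.     0.   ]]
base a [0.6212 0.1556 0.01  ]
b [0.5395 0.1655 0.01  ]
c [0.5652 0.3232 0.01  ]
rim [0.5819 0.1737 0.12  ]
cradle a [ 0.6234 -0.2029  0.008 ]
b [ 0.5744 -0.1926  0.008 ]
c [ 0.6229 -0.0316  0.008 ]
hend [ 0.6021 -0.1951  0.055 ]
collar [ 0.6236 -0.1099  0.055 ]
tip [ 0.6492 -0.0217  0.055 ]
base a [0.6162 0.1575 0.01  ]
b [0.6412 0.3163 0.01  ]
c [0.5688 0.3256 0.01  ]
rim [0.5805 0.1739 0.12  ]
tip [ 0.6501 -0.0219  0.055 ]
collar [ 0.6235 -0.108   0.055 ]
hend [ 0.5944 -0.1972  0.055 ]
```

```bash
cat >> h.py <<'E'
G0=np.array([.612,-.155,.055]);GY=73.6
M=np.array([.581,.1735,.12]);JY=81.2
PAD=np.array([.4405,-.041,.1])
def dirv(yaw,pit=0):
    y,p=np.radians([yaw,pit]);return np.array([np.cos(p)*np.cos(y),np.cos(p)*np.sin(y),-np.sin(p)])
def rot(yaw,pit=0):
    z=dirv(yaw,pit);x=np.array([np.sin(np.radians(yaw)),-np.cos(np.radians(yaw)),0]);return np.stack([x,np.cross(z,x),z],1)
def cur():
    o=r.get_obs();q=o["tool_rot"];return o,np.array(o["ee_pos"]),Ro.from_quat([*q[1:],q[0]]).as_matrix()
def delta(p,R):
    o,P,C=cur();s=C.T@(p-P)*1000;w=np.degrees(Ro.from_matrix(C.T@R).as_rotvec())
    print("shift",s.round(1),np.linalg.norm(s).round(1),"turn",w.round(2));return s,w
E
python3 - <<'E'
from h import *
print(rot(73.6).round(3))
delta(np.r_[(G0+.008*dirv(GY))[:2],.17],rot(GY))
E
```

```text
[[ 0.959  0.     0.282]
 [-0.282 -0.     0.959]
 [ 0.    -1.    -0.   ]]
shift [-186.6   39.   498.2] 533.4 turn [ -0.   -49.15  -0.  ]
```

{"fn": "play_rows", "kwargs": {"moves": [[[-13, 3, 36, 0, -3.5, 0], [-27, 6, 71, 0, -7, 0], [-40, 8, 107, 0, -10.5, 0], [-53, 11, 142, 0, -14, 0], [-67, 14, 178, 0, -17.5, 0], [-80, 17, 213, 0, -21, 0], [-93, 19, 249, 0, -24.5, 0], [-107, 22, 285, 0, -28, 0]]], "jaw": 45, "newtons": 40}}

```text
time_s: 3.12
ee_pos: [0.4544, -0.3068, 0.1873]
tool_rot: [-0.67, 0.67, -0.226, 0.227]
ft_force: [0.6, -0.0, -0.6]
grip_width: 0.0453
```

Run:
```python
from h import *
delta(np.r_[(G0+.008*dirv(GY))[:2],.17],rot(GY))
```

```text
shift [ 30.1  17.3 223.8] 226.5 turn [ 2.000e-02 -2.099e+01  6.000e-02]
```

{"fn": "play_rows", "kwargs": {"moves": [[[5, 3, 37, 0, -3.5, 0], [10, 6, 75, 0, -7, 0], [15, 9, 112, 0, -10.5, 0], [20, 12, 149, 0, -14, 0], [25, 15, 187, 0, -17.5, 0], [30, 17, 224, 0, -21, 0], [30, 17, 224, 0, -21, 0], [30, 17, 224, 0, -21, 0]]]}}

```text
time_s: 3.78
ee_pos: [0.6151, -0.1452, 0.1697]
tool_rot: [-0.7, 0.7, -0.1, 0.1]
ft_force: [-1.1, -0.0, 0.3]
grip_width: 0.0448
```

Run:
```python
from h import *
o,P,C=cur();print(o["time_s"],P)
s=r.snapshot("wrist");c=cam(s);im=s["color"][:,:,::-1].copy()
d=dirv(GY);n=np.array([-d[1],d[0],0])
for x,y,z in [(-40,8,8),(-40,-8,8),(40,8,8),(40,-8,8),(140,0,0),(52,0,0)]:
    u=proj(c,G0+d*x/1e3+n*y/1e3+[0,0,z/1e3])[0];cv2.circle(im,tuple(int(v) for v in u),3,(0,255,0),1)
cv2.imwrite("pics/w1.png",im)
print(r.pinpoint("wrist","tip"),r.pinpoint("wrist","gauge"),r.pinpoint("wrist","collar"))
```

```text
3.7833 [ 0.61508678 -0.14524964  0.16970382]
[{'position': [79.5, 265.3], 'confidence': 0.87}, {'position': [313.3, 21.1], 'confidence': 0.65}] [{'position': [311.9, 236.8], 'confidence': 0.64}, {'position': [202.6, 322.1], 'confidence': 0.6}] [{'position': [478.1, 436.7], 'confidence': 0.78}, {'position': [157.5, 296.0], 'confidence': 0.73}, {'position': [314.5, 164.1], 'confidence': 0.63}]
```

View pics/w1.png

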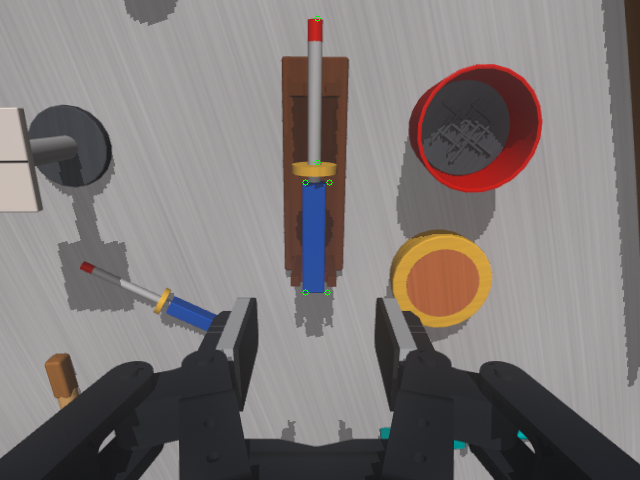

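The gauge lies straight below, about 1.5 mm left of the prediction, and its yaw agrees. Descending.

```bash
sed -i 's/G0=np.array(.*);GY/G0=np.array([.6105,-.1546,.055]);GY/' h.py
python3 - <<'E'
from h import *
delta(np.r_[(G0+.008*dirv(GY))[:2],.037],rot(GY))
E
```

```text
shift [ -1.1 133.3   1.1] 133.4 turn [ 0.05 -0.1   0.04]
```

{"fn": "play_rows", "kwargs": {"moves": [[[-1, 25, 0, 0, 0, 0], [-1, 55, 1, 0, 0, 0], [-1, 85, 1, 0, 0, 0], [-1, 108, 1, 0, 0, 0], [-1, 123, 1, 0, 0, 0], [-1, 132, 1, 0, 0, 0], [-1, 133, 1, 0, 0, 0], [-1, 133, 1, 0, 0, 0]]]}}

```text
time_s: 4.65
ee_pos: [0.6126, -0.148, 0.0376]
tool_rot: [-0.699, 0.7, -0.102, 0.102]
ft_force: [-0.2, 0.6, 0.1]
grip_width: 0.0453
```

{"fn": "play_rows", "kwargs": {"moves": [[[0, 0, 0, 0, 0, 0], [0, 0, 0, 0, 0, 0], [0, 0, 0, 0, 0, 0], [0, 0, 0, 0, 0, 0], [0, 0, 0, 0, 0, 0], [0, 0, 0, 0, 0, 0], [0, 0, 0, 0, 0, 0], [0, 0, 0, 0, 0, 0]]], "jaw": 0, "newtons": 50}}

```text
time_s: 5.32
ee_pos: [0.6136, -0.1487, 0.0397]
tool_rot: [-0.699, 0.701, -0.101, 0.103]
ft_force: [-1.8, -0.8, 6.7]
grip_width: 0.0127
```

Run:
```python
from h import *
o,P,C=cur();print(o["time_s"],P,o["grip_width"],o["ft_force"])
s=r.snapshot("wrist");cv2.imwrite("pics/w2.png",s["color"][:,:,::-1])
```

```text
5.3167 [ 0.61358939 -0.14868289  0.0396757 ] 0.012734294235192777 [-1.84695773 -0.7984074   6.69055192]
```

View pics/w2.png

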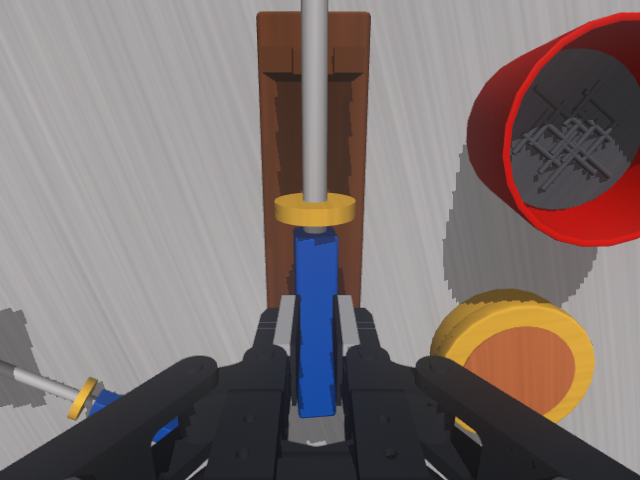

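{"fn": "play_rows", "kwargs": {"moves": [[[0, 0, 0, 0, 0, 0], [0, -3, 0, 0, 0, 0], [0, -8, 0, 0, 0, 0], [0, -15, 0, 0, 0, 0], [0, -25, 0, 0, 0, 0], [0, -35, 0, 0, 0, 0], [0, -40, 0, 0, 0, 0], [0, -40, 0, 0, 0, 0]]]}}

```text
time_s: 6.03
ee_pos: [0.6153, -0.1492, 0.0824]
tool_rot: [-0.699, 0.701, -0.099, 0.104]
ft_force: [0.2, -0.3, -1.5]
grip_width: 0.0122
```

Run:
```python
from h import *
o,P,C=cur();print(o["time_s"],P,o["grip_width"],o["ft_force"],o["ft_torque"])
s=r.snapshot("wrist");cv2.imwrite("pics/w3.png",s["color"][:,:,::-1])
s=r.snapshot("scene");cv2.imwrite("pics/s3.png",cv2.resize(s["color"][180:330,190:360,::-1],None,fx=4,fy=4))
```

```text
6.0333 [ 0.61527361 -0.1492169   0.08238086] 0.01219873499200947 [ 0.18993514 -0.32919444 -1.49534327] [0.00042133 0.02143152 0.03177547]
```

View pics/w3.png

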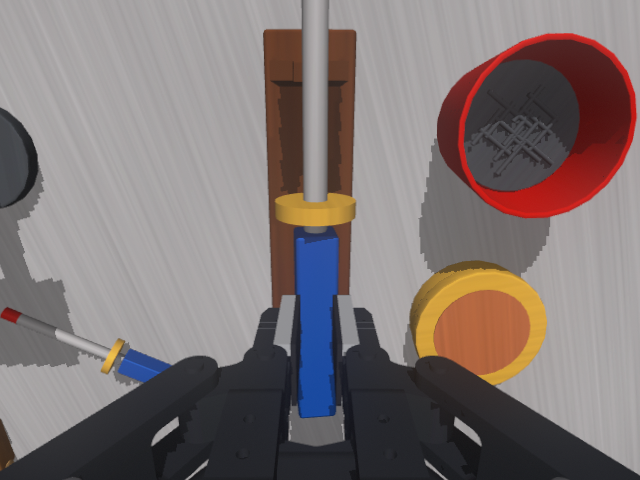

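View pics/s3.png

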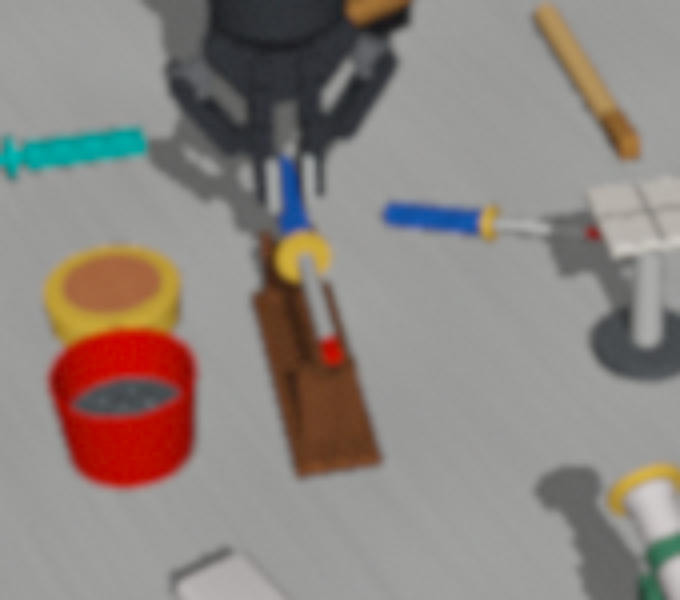

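```bash
cat >> h.py <<'E'
GO=np.array([-.0013,-.0153,-.0065]); GR=np.eye(3)  # gauge origin in tool; GR columns: axes x'=tool x.. third col = rod dir
def tool_for(tip,yaw,pit):
    D=rot(yaw,pit); R=D@GR.T; o=tip-.14*D[:,2]; return o-R@GO,R
def tipat(back,lat=0,up=0):
    t=dirv(JY,20); return M-back*t
E
python3 - <<'E'
from h import *
print(r.get_obs()["qpos"].round(2))
p,R=tool_for(tipat(.045),JY,20);print(p);delta(p,R)
E
```

```text
[-0.37  0.45  1.51 -0.    1.18 -0.08]
[0.55582304 0.00236919 0.1666733 ]
shift [-98.3 -87.  128.1] 183.4 turn [-19.84  -7.72  -1.12]
```

{"fn": "play_rows", "kwargs": {"moves": [[[0, -25, 0, 0, 0, 0], [-10, -50, 10, -2, -1, 0], [-25, -75, 30, -5, -2, 0], [-45, -85, 55, -9, -4, -0.5], [-65, -87, 80, -13, -5, -0.7], [-85, -87, 108, -17, -6.5, -1], [-98, -87, 128, -20, -7.7, -1], [-98, -87, 128, -20, -7.7, -1]]]}}

```text
time_s: 6.8
ee_pos: [0.5536, 0.0091, 0.1646]
tool_rot: [-0.572, 0.817, -0.062, 0.039]
ft_force: [-0.2, -0.1, -2.3]
grip_width: 0.0121
```

Run:
```python
from h import *
o,P,C=cur();print(o["time_s"],P,o["grip_width"],o["ft_force"],o["qpos"].round(2))
p,R=tool_for(tipat(.045),JY,20);delta(p,R)
G=P+C@GO; D=C@GR; t=D[:,2]
for n,b in(("wrist",None),("scene",(250,180,420,400)),("top",(110,150,410,300))):
    s=r.snapshot(n);im=s["color"][:,:,::-1].copy()
    np.savez(f"cap_{n}_4.npz",**s)
    k=1
    if b: k=min(800/(b[2]-b[0]),600/(b[3]-b[1]));im=cv2.resize(im[b[1]:b[3],b[0]:b[2]],None,fx=k,fy=k,interpolation=cv2.INTER_CUBIC)
    b=b or(0,0)
    c=cam(s)
    for X,cl in((G+.14*t,(0,255,0)),(G+.052*t,(0,255,0)),(G-.04*t,(0,255,0)),(M,(255,0,255)),(M+.1*dirv(JY,20),(255,0,255))):
        u=(proj(c,X)[0]-b[:2])*k;print(n,u.round(0),k);cv2.drawMarker(im,tuple(int(v) for v in u),cl,0,12,1)
    cv2.imwrite(f"pics/{n}4.png",im)
    for q in("tip","collar","guide_tube"):print(n,q,[((np.array(d["position"])-b[:2])*k,d["confidence"]) for d in r.pinpoint(n,q)])
```

```text
6.8 [0.55364108 0.00907376 0.16464647] 0.012075237089331949 [-0.21417417 -0.06021802 -2.30734812] [ 0.06  0.29  1.58 -0.35  1.37  0.3 ]
shift [ 3.1  0.2 -6.6] 7.3 turn [ 0.06  0.54 -0.22]
wrist [315. -79.] 1
wrist [315. 199.] 1
wrist [315. 405.] 1
wrist [ 331. -229.] 1
wrist [ 337. -641.] 1
wrist tip []
wrist collar [(array([254.1, 326.8]), 0.96), (array([316.3, 197.9]), 0.73), (array([473.3, 421.2]), 0.71)]
wrist guide_tube []
scene [261. 286.] 2.727272727272727
scene [217. 188.] 2.727272727272727
scene [174.  92.] 2.727272727272727
scene [276. 332.] 2.727272727272727
scene [330. 457.] 2.727272727272727
scene tip [(array([244.63636364, 275.72727273]), 0.97), (array([250.63636364, 163.36363636]), 0.78), (array([-244.63636364,  119.72727273]), 0.7)]
scene collar [(array([206.18181818, 190.09090909]), 0.97), (array([169.90909091, 147.        ]), 0.72), (array([-158.18181818,  103.63636364]), 0.59), (array([279.        , 145.36363636]), 0.33)]
scene guide_tube [(array([278.18181818, 328.90909091]), 0.98), (array([273.54545455, 147.54545455]), 0.62), (array([ 43.90909091, 229.36363636]), 0.44)]
top [253. 184.] 2.6666666666666665
top [358. 192.] 2.6666666666666665
top [474. 200.] 2.6666666666666665
top [210. 175.] 2.6666666666666665
top [100. 166.] 2.6666666666666665
top tip [(array([940.26666667, -58.93333333]), 0.77), (array([608.53333333, 391.73333333]), 0.73)]
top collar [(array([918.66666667,  54.66666667]), 0.93), (array([661.6       , 334.66666667]), 0.84)]
top guide_tube []
```

View pics/wrist4.png

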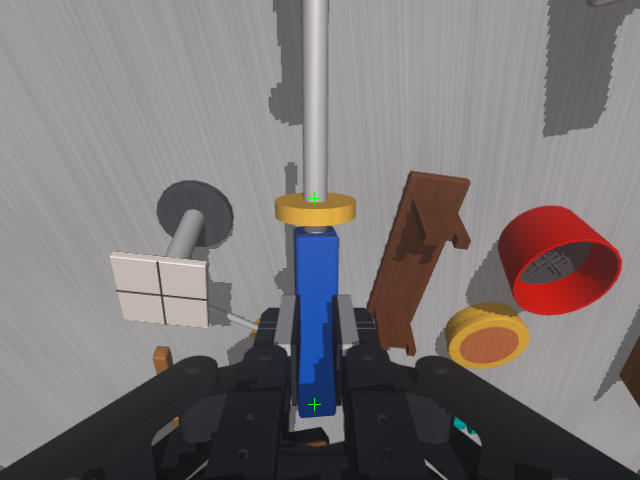

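View pics/scene4.png

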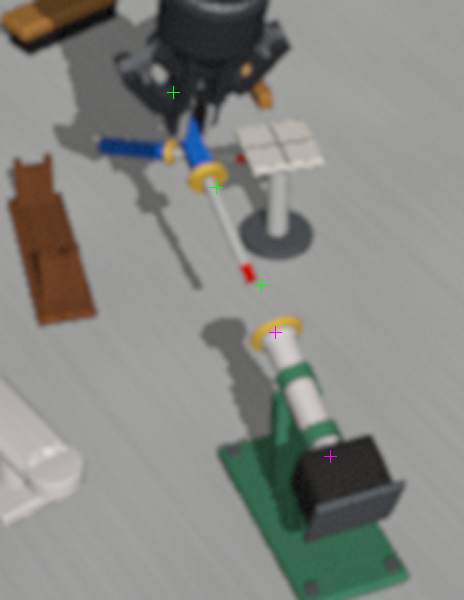

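View pics/top4.png

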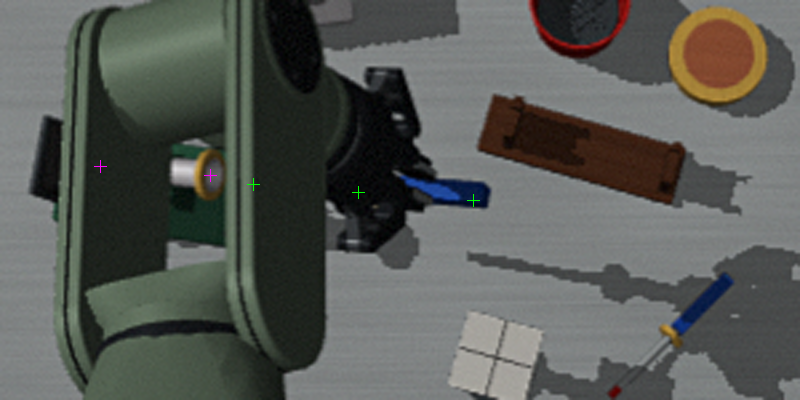

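The scene picture was taken 0.2 s after the pose reading, and the arm was still settling. I'll repeat with fresh state.

```bash
cat > look.py <<'E'
from h import *
import sys
def look(tag,n="scene",b=(250,180,420,400)):
    s=r.snapshot(n);o,P,C=cur()
    print(o["time_s"],P.round(4),o["ft_force"].round(1),o["dq"].round(3).max())
    im=s["color"][:,:,::-1].copy();c=cam(s);G=P+C@GO;t=(C@GR)[:,2]
    k=min(800/(b[2]-b[0]),600/(b[3]-b[1]));im=cv2.resize(im[b[1]:b[3],b[0]:b[2]],None,fx=k,fy=k,interpolation=cv2.INTER_CUBIC)
    for X,cl in((G+.14*t,(0,255,0)),(G+.052*t,(0,255,0)),(M,(255,0,255)),(M+.1*dirv(JY,20),(255,0,255))):
        u=(proj(c,X)[0]-b[:2])*k;print(u.round(0));cv2.drawMarker(im,tuple(int(v) for v in u),cl,0,12,1)
    cv2.imwrite(f"pics/{n}{tag}.png",im)
    return s,c,P,C
E
python3 - <<'E'
from look import *
look("5",b=(290,220,390,350))
p,R=tool_for(tipat(.045),JY,20);delta(p,R)
for q in("tip","collar","guide_tube"):print(q,[((np.array(d["position"])-(290,220))*600/130,d["confidence"]) for d in r.pinpoint("scene",q)][:1])
E
```

```text
7.45 [0.5561 0.0016 0.1667] [ 0.5 -0.2 -1.6] 0.006
[240. 288.]
[168. 122.]
[282. 378.]
[374. 588.]
shift [-0.4 -0.2  0.7] 0.8 turn [ 0.14 -0.06 -0.15]
tip [(array([214.61538462, 284.30769231]), 0.81)]
collar [(array([-451.84615385,  -12.46153846]), 0.93)]
guide_tube [(array([264.46153846, 367.38461538]), 0.65)]
```

View pics/scene5.png

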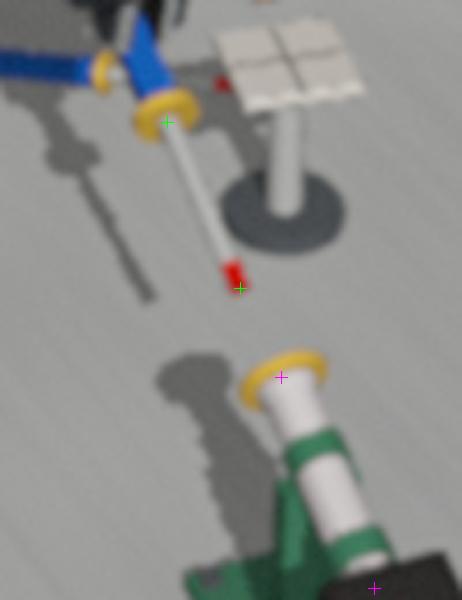

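Overlay and image agree: tip at (240,290), rim centre at (283,380). Advancing along the bore axis.

{"fn": "play_rows", "kwargs": {"moves": [[[0, 0, 6, 0, 0, 0], [0, 0, 13, 0, 0, 0], [0, 0, 20, 0, 0, 0], [0, 0, 27, 0, 0, 0], [0, 0, 34, 0, 0, 0], [0, 0, 40, 0, 0, 0], [0, 0, 42, 0, 0, 0], [0, 0, 42, 0, 0, 0]]]}}

```text
time_s: 8.27
ee_pos: [0.562, 0.0417, 0.1517]
tool_rot: [-0.571, 0.817, -0.064, 0.043]
ft_force: [0.5, -0.5, -1.9]
grip_width: 0.012
```

Run:
```python
from look import *
look("6",b=(290,220,390,350))
p,R=tool_for(tipat(0),JY,20);delta(p,R)
s=r.snapshot("wrist");cv2.imwrite("pics/wrist6.png",s["color"][:,:,::-1])
```

```text
8.3167 [0.5621 0.0413 0.152 ] [-0.7 -0.  -2. ] 0.001
[278. 373.]
[203. 201.]
[282. 378.]
[374. 588.]
shift [-0.2 -0.3  2.9] 3.0 turn [ 0.17  0.03 -0.14]
```

View pics/scene6.png

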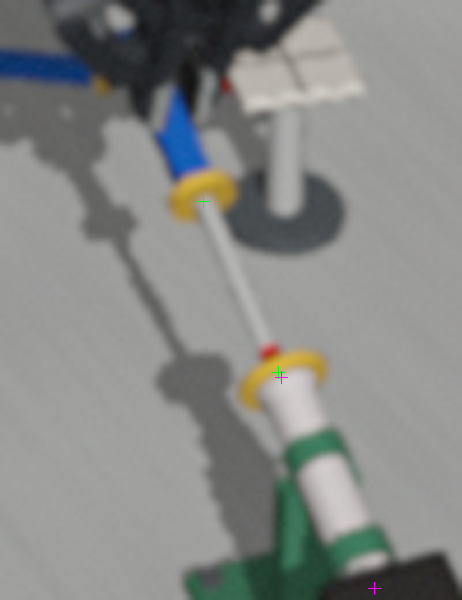

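View pics/wrist6.png

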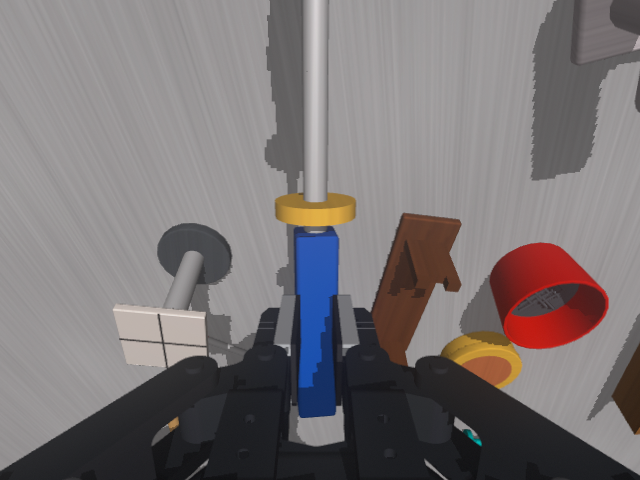

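The rod is at the mouth and aligned in the scene view, with the tip at (270,352) just going behind the rim. Advancing slowly.

{"fn": "play_rows", "kwargs": {"moves": [[[0, 0, 3, 0, 0, 0], [0, 0, 6, 0, 0, 0], [0, 0, 9, 0, 0, 0], [0, 0, 12, 0, 0, 0], [0, 0, 14, 0, 0, 0], [0, 0, 15, 0, 0, 0], [0, 0, 15, 0, 0, 0], [0, 0, 15, 0, 0, 0]]]}}

```text
time_s: 9.03
ee_pos: [0.5643, 0.055, 0.147]
tool_rot: [-0.571, 0.818, -0.064, 0.043]
ft_force: [1.2, 0.1, -2.5]
grip_width: 0.0125
```

{"fn": "play_rows", "kwargs": {"moves": [[[0, 0, 3, 0, 0, 0], [0, 0, 6, 0, 0, 0], [0, 0, 9, 0, 0, 0], [0, 0, 12, 0, 0, 0], [0, 0, 14, 0, 0, 0], [0, 0, 15, 0, 0, 0], [0, 0, 15, 0, 0, 0], [0, 0, 15, 0, 0, 0]]]}}

```text
time_s: 9.7
ee_pos: [0.5664, 0.0689, 0.1418]
tool_rot: [-0.571, 0.818, -0.064, 0.043]
ft_force: [-0.4, 0.2, -1.5]
grip_width: 0.0122
```

Run:
```python
from look import *
look("7",b=(290,220,390,350))
p,R=tool_for(tipat(-.088),JY,20);delta(p,R)
s=r.snapshot("wrist");cv2.imwrite("pics/wrist7.png",s["color"][:,:,::-1])
o,P,C=cur();print(o["ft_force"]@C,o["ft_torque"]@C)
```

```text
9.75 [0.5664 0.0689 0.1418] [-0.2 -0.2 -1.4] 0.001
[305. 433.]
[228. 258.]
[282. 378.]
[374. 588.]
shift [-0.3 -0.5 61.2] 61.2 turn [ 0.18  0.01 -0.13]
[-0.73269396  1.00366549  1.64771341] [ 0.27244904 -0.05618728 -0.01489624]
```

View pics/scene7.png

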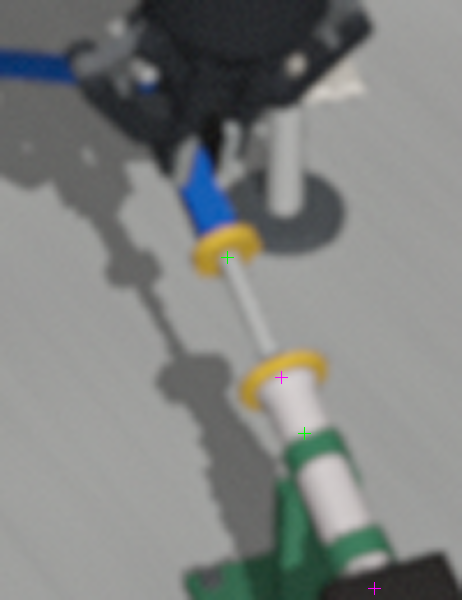

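View pics/wrist7.png

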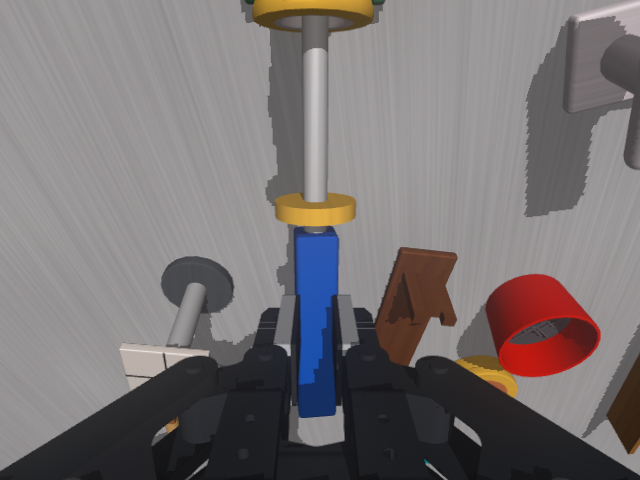

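The wrist view shows the rod inside the mouth and centred (rim at about (314,8)), with negligible force. Continuing.

{"fn": "play_rows", "kwargs": {"moves": [[[0, 0, 4, 0, 0, 0], [0, 0, 8, 0, 0, 0], [0, 0, 12, 0, 0, 0], [0, 0, 16, 0, 0, 0], [0, 0, 20, 0, 0, 0], [0, 0, 23, 0, 0, 0], [0, 0, 25, 0, 0, 0], [0, 0, 25, 0, 0, 0]]]}}

```text
time_s: 10.47
ee_pos: [0.57, 0.0925, 0.1329]
tool_rot: [-0.571, 0.818, -0.064, 0.043]
ft_force: [-0.5, -0.1, -2.2]
grip_width: 0.012
```

{"fn": "play_rows", "kwargs": {"moves": [[[0, 0, 4, 0, 0, 0], [0, 0, 8, 0, 0, 0], [0, 0, 12, 0, 0, 0], [0, 0, 16, 0, 0, 0], [0, 0, 20, 0, 0, 0], [0, 0, 23, 0, 0, 0], [0, 0, 25, 0, 0, 0], [0, 0, 25, 0, 0, 0]]]}}

```text
time_s: 11.13
ee_pos: [0.5735, 0.1162, 0.1241]
tool_rot: [-0.571, 0.818, -0.064, 0.043]
ft_force: [-0.2, -0.9, -2.2]
grip_width: 0.0121
```

Run:
```python
from look import *
p,R=tool_for(tipat(-.088),JY,20);delta(p,R)
s=r.snapshot("wrist");cv2.imwrite("pics/wrist8.png",s["color"][:,:,::-1])
o,P,C=cur();print(o["ft_force"]@C,o["ft_torque"]@C)
```

```text
shift [-0.  -0.7 10.2] 10.2 turn [ 0.18  0.08 -0.15]
[0.17757957 1.44944603 0.22670652] [0.27603068 0.05078185 0.01053495]
```

View pics/wrist8.png

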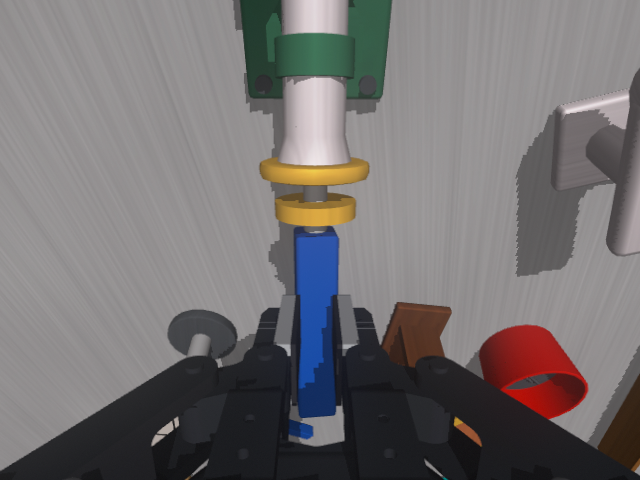

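{"fn": "play_rows", "kwargs": {"moves": [[[0, 0, 2, 0, 0, 0], [0, 0, 4, 0, 0, 0], [0, 0, 6, 0, 0, 0], [0, 0, 7, 0, 0, 0], [0, 0, 8, 0, 0, 0], [0, 0, 9, 0, 0, 0], [0, 0, 9, 0, 0, 0], [0, 0, 9, 0, 0, 0]]]}}

```text
time_s: 11.85
ee_pos: [0.5747, 0.1239, 0.1212]
tool_rot: [-0.57, 0.818, -0.064, 0.043]
ft_force: [-0.7, -1.4, -1.2]
grip_width: 0.0124
```

{"fn": "play_rows", "kwargs": {"moves": [[[0, 0, 1, 0, 0, 0], [0, 0, 1, 0, 0, 0], [0, 0, 2, 0, 0, 0], [0, 0, 2, 0, 0, 0], [0, 0, 2, 0, 0, 0]]]}}

```text
time_s: 12.27
ee_pos: [0.5746, 0.1239, 0.121]
tool_rot: [-0.569, 0.819, -0.064, 0.042]
ft_force: [-2.1, -6.0, 1.1]
grip_width: 0.0125
```

Run:
```python
from look import *
p,R=tool_for(tipat(-.088),JY,20);delta(p,R)
s=r.snapshot("wrist");cv2.imwrite("pics/wrist9.png",s["color"][120:280,220:420,::-1].repeat(3,0).repeat(3,1))
o,P,C=cur();print(o["time_s"],o["ft_force"]@C,o["ft_torque"]@C)
```

```text
shift [ 0.  -0.9  1.8] 2.0 turn [ 0.44  0.04 -0.21]
12.3167 [-2.02522424  1.48923413 -7.03573811] [-0.88429482 -0.00621957  0.09659753]
```

View pics/wrist9.png

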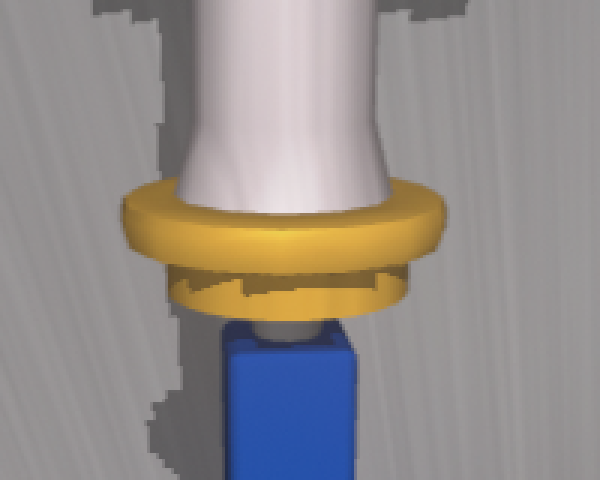

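The collar is against the rim: motion has stopped with a 7 N reaction. I'll hold briefly, then withdraw.

{"fn": "play_rows", "kwargs": {"moves": [[[0, 0, 2, 0, 0, 0], [0, 0, 2, 0, 0, 0], [0, 0, 2, 0, 0, 0], [0, 0, 2, 0, 0, 0], [0, 0, 2, 0, 0, 0]]]}}

```text
time_s: 12.73
ee_pos: [0.5745, 0.1238, 0.1209]
tool_rot: [-0.567, 0.82, -0.065, 0.042]
ft_force: [-2.3, -6.1, 2.6]
grip_width: 0.0119
```

{"fn": "play_rows", "kwargs": {"moves": [[[0, 0, -3, 0, 0, 0], [0, 0, -9, 0, 0, 0], [0, 0, -16, 0, 0, 0], [0, 0, -24, 0, 0, 0], [0, 0, -32, 0, 0, 0], [0, 0, -40, 0, 0, 0], [0, 0, -48, 0, 0, 0], [0, 0, -50, 0, 0, 0]]]}}

```text
time_s: 13.4
ee_pos: [0.5675, 0.0762, 0.1394]
tool_rot: [-0.567, 0.82, -0.065, 0.043]
ft_force: [0.2, 1.3, -1.9]
grip_width: 0.012
```

Run:
```python
from look import *
p,R=tool_for(tipat(.03),JY,20);delta(p,R)
o,P,C=cur();print(o["time_s"],o["ft_force"]@C,o["ft_torque"]@C)
```

```text
shift [ -0.1   0.7 -64.6] 64.6 turn [ 0.66 -0.09 -0.23]
13.4 [-7.16688682e-04  1.29139403e+00  1.84432284e+00] [0.32034031 0.00611812 0.01558648]
```

{"fn": "play_rows", "kwargs": {"moves": [[[0, 0, -6, 0, 0, 0], [0, 0, -14, 0.1, 0, 0], [0, 0, -24, 0.3, 0, 0], [0, 0, -34, 0.5, 0, 0], [0, 0, -44, 0.6, 0, 0], [0, 0, -54, 0.6, 0, 0], [0, 1, -65, 0.6, 0, 0], [0, 1, -70, 0.6, 0, 0]]]}}

```text
time_s: 14.07
ee_pos: [0.5572, 0.0094, 0.1639]
tool_rot: [-0.571, 0.817, -0.065, 0.044]
ft_force: [-0.1, 1.0, -1.5]
grip_width: 0.0123
```

Run:
```python
from look import *
look("10",b=(290,200,390,330))
r.snapshot("top")
o,P,C=cur();print(o["qpos"].round(2))
```

```text
14.1167 [0.5573 0.0091 0.1641] [-0.4 -0.7 -1.3] 0.024
[247. 396.]
[174. 229.]
[282. 470.]
[374. 681.]
[ 0.07  0.3   1.57 -0.35  1.37  0.31]
```

View pics/scene10.png

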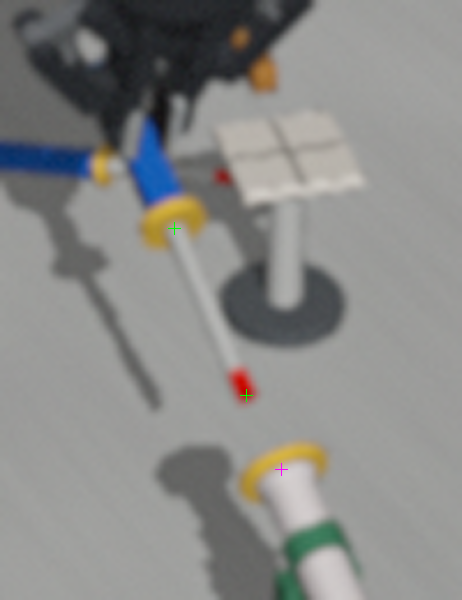

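Run:
```python
from look import *
c=cam(r.snapshot("top"));d=cam(r.snapshot("scene"))
u=(296.75,284.6);v=(290+292/600*130,200+153/600*130)
print(v,tri([c,d],[u,v]),onz(c,u,.1),onz(d,v,.1))
for v in[(352.4,231.85)]:print(onz(d,v,.1))
p,R=tool_for(np.array([.440,-.042,.165]),79,0);print(p);delta(p,R)
```

```text
(353.26666666666665, 233.15) (array([ 0.43858618, -0.04405686,  0.09752883]), np.float64(0.8243371359038747)) [ 0.43965634 -0.04494641  0.1       ] [ 0.43908673 -0.03992026  0.1       ]
[ 0.43802365 -0.04522859  0.1       ]
[ 0.41580311 -0.17329528  0.1497    ]
shift [-110.8   82.9 -187.2] 232.8 turn [20.04  2.02  0.16]
```

{"fn": "play_rows", "kwargs": {"moves": [[[-12, 5, -24, 3, 0.2, 0], [-26, 14, -48, 6, 0.5, 0], [-42, 25, -74, 9, 0.8, 0], [-58, 37, -100, 12, 1.1, 0], [-74, 50, -128, 15, 1.5, 0.1], [-90, 64, -155, 18, 1.8, 0.1], [-104, 76, -176, 20, 2, 0.1], [-110, 82, -186, 20, 2, 0.1]]]}}

```text
time_s: 14.93
ee_pos: [0.4145, -0.1749, 0.1499]
tool_rot: [-0.703, 0.704, -0.069, 0.069]
ft_force: [0.3, -0.3, -1.3]
grip_width: 0.0122
```

{"fn": "play_rows", "kwargs": {"moves": [[[0, 0, 0, 0, 0, 0], [0, 0, 0, 0, 0, 0]]]}}

```text
time_s: 15.1
ee_pos: [0.414, -0.1753, 0.1497]
tool_rot: [-0.703, 0.704, -0.07, 0.069]
ft_force: [1.1, 0.5, -2.2]
grip_width: 0.0126
```

```bash
sed -i 's/^PAD=.*/PAD=np.array([.439,-.0435,.1])/' h.py
python3 - <<'E'
from look import *
look("11",b=(290,190,390,290))
b=(250,230,370,330)
look("11","top",b=b)
o,P,C=cur();print((P+C@(GO+[0,0,.14]))-PAD,C[:,2])
p,R=tool_for(PAD+[0,0,.025],79,0);delta(p,R)
for n in("top","scene"):print(n,[(np.array(x["position"]),x["confidence"]) for x in r.pinpoint(n,"tip")])
E
```

```text
15.15 [ 0.4147 -0.1745  0.1498] [-0.1 -0.7 -1.7] 0.029
[378. 110.]
[295.  -8.]
[366. 671.]
[487. 945.]
15.2 [ 0.4151 -0.1741  0.15  ] [ 0.   0.  -1.9] 0.019
[274. 314.]
[542. 363.]
[-367.  -86.]
[-615. -106.]
[0.0005801  0.00064973 0.06514867] [ 1.92928335e-01  9.81212545e-01 -7.74271735e-04]
shift [-0.2 40.3 -0.7] 40.3 turn [ 0.04 -0.12  0.01]
top [(array([461.3, 131.1]), 0.68), (array([297.1, 280.6]), 0.55), (array([301.3, 283. ]), 0.41)]
scene [(array([158.3, 222.8]), 0.94), (array([340.4, 239.8]), 0.8), (array([350.7, 206.7]), 0.56)]
```

View pics/scene11.png

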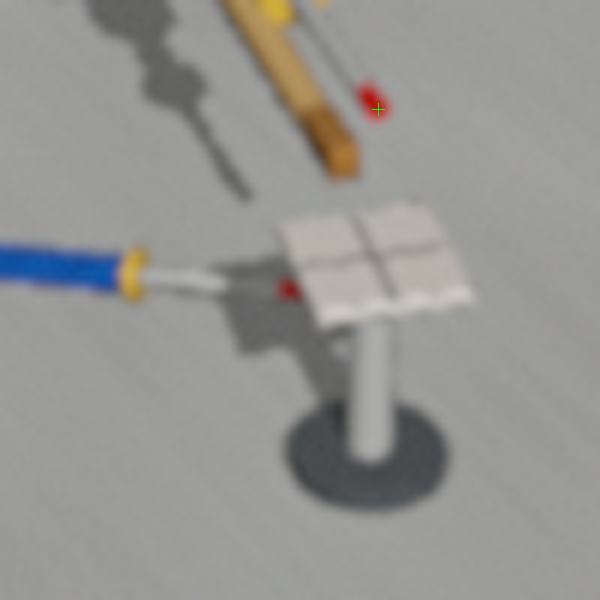

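View pics/top11.png

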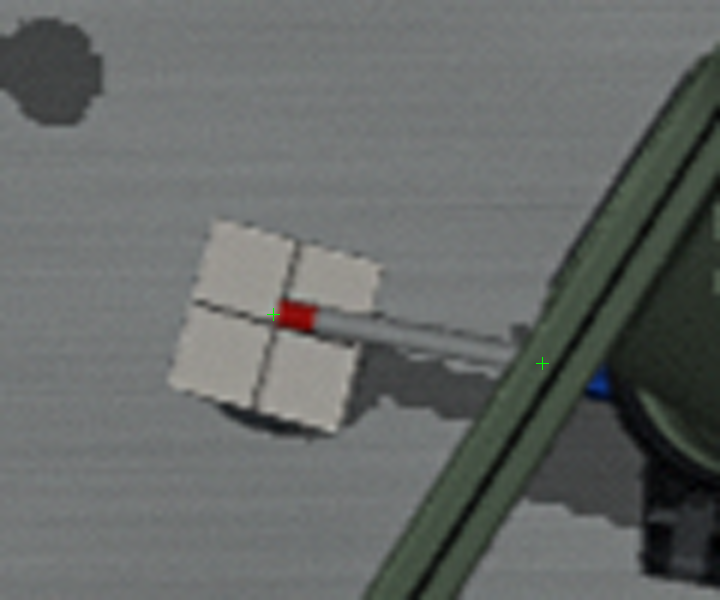

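Overlay agrees: tip over the cross in both views and the rod level. Lowering 38 mm so the tip is about 27 mm above the pad.

{"fn": "play_rows", "kwargs": {"moves": [[[0, 5, 0, 0, 0, 0], [0, 12, 0, 0, 0, 0], [0, 19, 0, 0, 0, 0], [0, 26, 0, 0, 0, 0], [0, 32, 0, 0, 0, 0], [0, 36, -1, 0, 0, 0], [0, 38, -1, 0, 0, 0], [0, 38, -1, 0, 0, 0]]]}}

```text
time_s: 15.97
ee_pos: [0.4147, -0.1746, 0.1113]
tool_rot: [-0.704, 0.704, -0.069, 0.068]
ft_force: [-0.4, -0.8, -2.2]
grip_width: 0.0122
```

{"fn": "play_rows", "kwargs": {"moves": [[[0, 0, 0, 0, 0, 0], [0, 0, 0, 0, 0, 0], [0, 0, 0, 0, 0, 0], [0, 0, 0, 0, 0, 0], [0, 0, 0, 0, 0, 0], [0, 0, 0, 0, 0, 0]]]}}

```text
time_s: 16.47
ee_pos: [0.4148, -0.1747, 0.1114]
tool_rot: [-0.704, 0.704, -0.068, 0.068]
ft_force: [-0.2, 0.0, -2.3]
grip_width: 0.012
```

Run:
```python
from look import *
look("12",b=(290,190,390,290))
look("12","top",b=(250,230,370,330))
s=r.snapshot("wrist");cv2.imwrite("pics/wrist12.png",s["color"][:,:,::-1])
o,P,C=cur();print((P+C@(GO+[0,0,.14]))-PAD,C[:,2],o["dq"].round(4),o["grip_width"],o["ft_force"])
```

```text
16.5167 [ 0.4148 -0.1747  0.1114] [-0.3 -0.3 -1.5] 0.001
[376. 196.]
[294.  76.]
[366. 671.]
[487. 945.]
16.5667 [ 0.4147 -0.1747  0.1114] [ 0.6 -0.3 -1.1] 0.002
[276. 324.]
[536. 371.]
[-367.  -86.]
[-615. -106.]
[8.87898813e-05 1.05607991e-04 2.65727415e-02] [ 1.91911478e-01  9.81412112e-01 -5.00197816e-04] [-0.0002  0.0002 -0.0006 -0.0003  0.0012 -0.0001] 0.011994324971833677 [ 0.46673308  0.7603655  -2.32189166]
```

View pics/scene12.png

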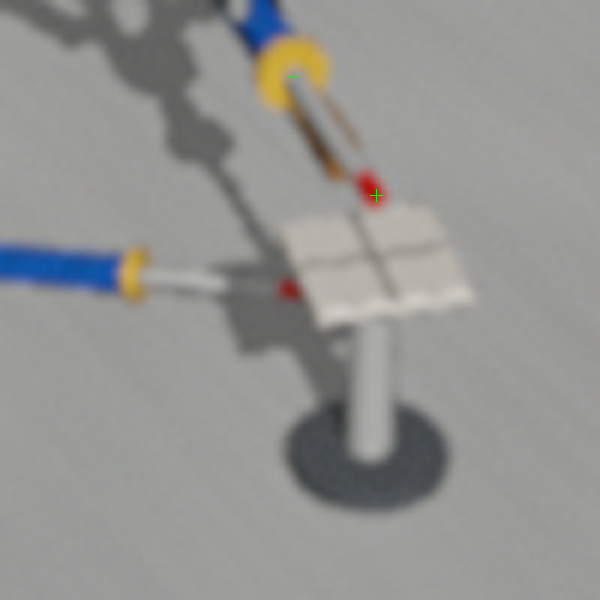

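View pics/top12.png

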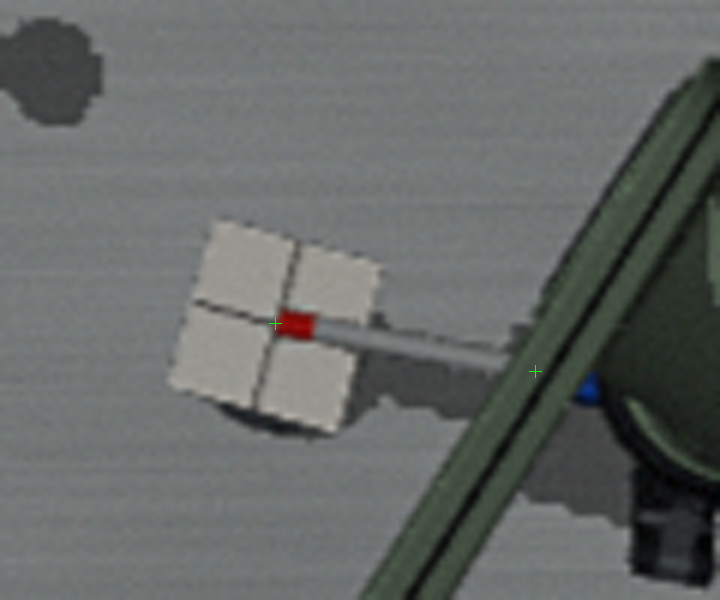

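View pics/wrist12.png

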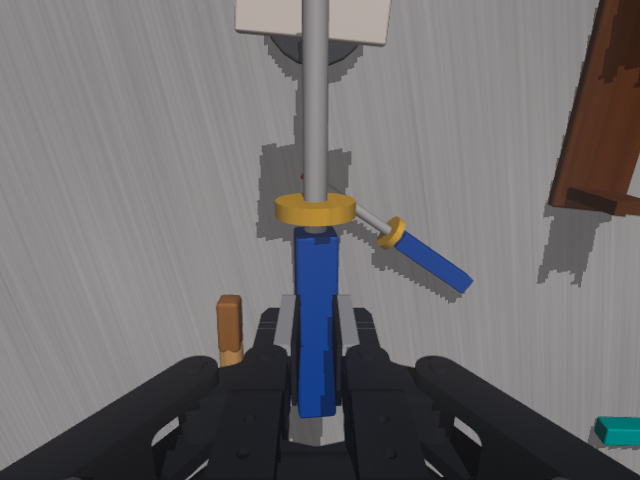

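The tip is over the cross, about 27 mm above the pad. The rod is level and at rest, and nothing else is touched. Handing in.

```bash
python3 -c "
from plant import r
print(r.sign_off(), r.get_obs()['time_s'])"
```

```text
the job is handed in; nothing more can be done
the job is handed in; nothing more can be done
```

I took the larger blue-handled gauge from its cradle and slid it into the guide tube until the collar stopped on the rim. The contact force was about 7 N, it stopped moving, and I held it there for about 0.8 s. I then drew the rod fully out and handed the job in with it held level over the reading pad. Hand-in was at about 16.6 s, and it reports no verdict.

**Last checks:**
- **Tip:** by my estimate it is within 1 mm horizontally of the pad's middle and about 27 mm above its face. The overlay matched both the scene and top pictures.
- **Attitude and motion:** the tool is level to 0.05° and the joint speeds are essentially zero. The rod itself may have turned about 0.5° in the grip during the stop.
- **Contact:** the wrist force of about 2 N is roughly the rod's weight, so nothing else seems to carry it.
- **Other things:** I saw no contact with any of them in the pictures, but I did not measure their final positions.

**Disagreements:**
- **Grip opening:** it read about 12 mm on the 16 mm handle throughout, though the hold stayed firm.
- **Pad position:** single-camera estimates of the pad's middle differed by a few mm, well inside the 20 mm tolerance.

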